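Spring open the bench power box and press its reset button

TASK

Two grey boxes with press-to-open lids stand on the bench. With the fingertips, gently press down the front edge of the larger box's lid (at its black pad) until the catch lets go, let the spring throw the lid wide open, then push the round reset button inside all the way down and let it come back up. Leave the smaller box shut and everything else where it is, and do not pick anything up.

Things in the scene. Friction and masses are not known exactly. Their poses are not given: they have to be found in the camera images.
- power_box: The larger box, fixed to the bench: painted grey, 170 x 170 mm, walls 5 mm thick with their rim 90 mm high. Origin: centre of its underside on the bench; x points from its front (the side nearer the robot) to its hinge side, z up. It is turned up to 0.35 rad either way. Inside, a flat black deck 48 mm above the bench carries the reset button.
- power_lid_pad (a point): Centre of the top of the pad on the larger box's lid: a black strip 20 x 56 mm, 4 mm high, in the middle of the lid's front edge, 13 mm behind that edge and 157 mm from the hinge; its top is 110 mm above the bench while the lid is shut. This is where to press. It moves with the lid.
- power_lid (a joint): Angle of the larger box's lid: 0 shut and caught, negative pressed in, positive open, up to 2.2 (leaning well back past upright). Pressed 5 to 6 mm down at the pad (3 to 6 N) the catch lets go; a firm stop is at 7.5 mm (-0.048). Only when the finger then goes away does the spring swing the lid up to 2.2, in about 2 s, and hold it there: move up and back towards the robot, out of its way.
- power_lid_hinge (a point): Middle of the hinge line of the larger box's lid, along the box's far rim, 99 mm above the bench. The lid is aluminium, 170 x 170 x 7 mm; shut, it floats 9 mm above the rim all round.
- reset_button_top (a point): Centre of the top of the reset button: round, bare steel, 36 mm across, on a grey round base 52 mm across, pointing up. Its top is 72 mm above the bench. It sits somewhere on the deck, within 25 mm of the box's centre line and 10 mm behind to 20 mm in front of the box's centre; hidden under the lid until that opens.
- reset_button (a joint): How far the reset button is pressed down: 0 out, 0.008 m fully down, firm stop there. Takes 1.5 N to start and 5 N to bottom; springs back.
- small_box: The smaller box, fixed to the bench: painted grey, 120 x 110 mm, rim 70 mm high, with a like lid and pad (lid top 86 mm above the bench). Origin: centre of its underside; axes as the larger box's. To be left shut. The two boxes stand side by side, either one on the left.
- small_lid (a joint): Angle of the smaller box's lid: 0 shut; it has the same press-to-open catch and must not be opened.
- spool: Wooden spool standing on the bench beyond the boxes, 56 mm across, 62 mm high. Origin: centre of its underside. Leave alone.
- screwdriver: Screwdriver lying on the bench beside the boxes, about 200 mm long, along its own x. Leave alone.
- jar: Closed jar standing on the bench beside the boxes, 60 mm across, 75 mm high. Origin: centre of its underside. Leave alone.

How it is judged:
On the way, in this order (a step that is already met when the one before it is completed fails the run):
1. the larger box's lid is pressed in at its front edge (value of joint power_lid below -0.018 rad), for 0.02 s.
2. the spring has thrown the lid wide open (value of joint power_lid above 1.5 rad), for 0.2 s.
3. the reset button is pushed all the way down (value of joint reset_button above 0.0065 m), for 0.05 s.
At the end, for the whole second after the job is handed in: The larger box's lid stands open (over 1.5 rad), the reset button has been pushed down (over 6.5 mm) and is out again (within 2 mm), the smaller box is shut, and spool, screwdriver and jar are within 20 mm of where they were (value of joint power_lid above 1.5 rad and value of joint reset_button below 0.002 m and value of joint small_lid below 0.05 rad and distance of each of spool, screwdriver, jar from where it was at the start of the episode below 0.02 m); the robot touches nothing.
It fails at once if the smaller box was opened (value of joint small_lid above 0.1 rad).
It fails at once if the lid was pressed roughly, over 40 N (contact force between the fingers and power_lid above 40 N).
It fails at once if the button was pressed roughly, over 40 N (contact force between the fingers and reset_button above 40 N).
It fails at once if a bystander was moved or picked up (distance of any of spool, screwdriver, jar from where it was at the start of the episode above 0.02 m).
It also fails if it takes over 42 s, if anything falls off the work surface, if the arm or the gripper's body presses on something with over 40 N, if the wrist force passes 120 N, or if a joint passes its speed limit or range.

ROBOT

A 6-joint arm with a two-finger parallel gripper is mounted at the origin on the work surface. World frame = base frame: x ahead of the robot, y to its left, z up, the work surface at z = 0. Lengths are in m, angles in rad, forces in N, time in s.
With the tool pointing down it reaches from about 0.325 to 0.775 m from the base axis. Payload 5.5 kg.
Tool frame: the origin (TCP) lies at the very end of the fingers, on their centre line; the grasp point (between the pads) lies 19 mm behind it (bot.pinch_z is the distance from the TCP to the grasp point, in m); z points along the fingers, y is the line along which they close (so a half turn about z gives the same grasp; the last joint's range is limited). The gripper opens to 85 mm and grips with 20 to 120 N. Pads are 22 mm wide; open, the fingers measure 114 mm over their backs; the gripper's body (76 mm by 85 mm) begins 54 mm behind the grasp point. The pads swing forward as they close: fully open they stand 13 mm farther back than shut.
Start: joints at [1.146, 0.091, 1.231, -0, 1.82, -0.057], TCP at [0.216, 0.56, 0.201] pointing down, gripper open.
Joint ranges: [-2.87, 2.87], [-0.86, 2.18], [0.17, 2.46], [-1.51, 4.65], [0.06, 2.69], [-2.65, 2.65]. Speed limits (rad/s): [2.57, 2.57, 3.01, 3.14, 3.14, 3.14].

INTERFACE

Orientations are given as a unit quaternion [x, y, z, w].
In Python, from station import bot gives the robot as it stands.
- The arm moves only by the tool step_arm, never from a script. Its arguments are lists of equal length, an entry for each row: "travel": the shift along the world's x, y, z in cm, a list of three; "turn": the turn, a rotation vector about the world's x, y, z in rad, a list of three. A call has 1 to 8 rows; each row shifts and turns the commanded pose from where the row before left it; what a row does not reach is not made up. A row lasts 1/8 s, in which the tool goes at most 62.5 mm and 10.7 degrees, less where a joint would pass 70% of its speed; a pose out of reach is approached as far as the arm can. A call is refused whole if a number of a shift passes 6.25 or a number of a turn 0.188, either way. A call with a gripper value outside its range is refused whole. "jaw" is the finger opening in cm, from 0 to 8.54, set as the call begins (left out, the last holds). The fingers move at their own pace and stop on an object; the grip force is fixed at half the most. Time passes only in rows, so rows that do not move let the fingers close. It gives the time, the measured TCP pose, the force, the opening and the grip force at its end, in the units of the state.
- bot.sense(): the state, without advancing time (a new reading comes with each control period).
- bot.grab_frame(name): name is "scene" or "top"; returns the picture (400x640x3 uint8, blue, green, red); there is no depth.
- bot.camera_params(name): a dict with "fovy" (degrees; the focal length in pixels is half the picture's height over the tangent of half this angle, whatever the lens; pixels are square), "cx", "cy" (the principal point, pixels), "extrinsics" (4x4, takes a point from world to camera coordinates). Camera axes: x right, y down, z forward; pixel columns grow to the right and rows downward; lengths in m; the calibration is good to about 2 mm. A picture is of the moment at which its call begins. camera_params takes no time and is no camera call.
- bot.sign_off(): hands the job in; it is judged then, once.
The state is a dict: "t": time; "joint_pos": joint angles; "dq": joint speeds; "effort": joint torques, N m; "ee_pos": TCP position; "orientation": TCP orientation; "wrist_force": force on the tool from outside, world axes, zero at the start; "ft_torque": the same for the moment, N m; "finger_gap": opening from 0.0 (shut) to 1.0 (fully open); "grip_force": force on a finger pad.
Only numpy, scipy, OpenCV 4.12 (cv2) and the standard library are available. Lean on these libraries where they do the work, as an engineer would, in place of code of your own. Each camera call takes 0.05 s, during which the arm holds its last target. There are 200 camera calls.

## Working session

There is one attempt and no reset: what is moved stays moved. The work goes in short steps, Python scripts to look and compute and a tool call to move; the robot and the scene stay as the last step left them, time stands still between calls to the robot, and variables do not carry over. Pictures are saved under pics/ and viewed, at most 10 in all, crops included, and the job is handed in when it is done.

Besides the shell and the picture viewer there is one more tool, called by a JSON object that holds its "api" and its "payload", one argument or row to a line. step_arm: Moves the arm, as the interface text tells. Its arguments: {"type":"object","properties":{"travel":{"type":"array"},"turn":{"type":"array"},"jaw":{"type":"number"}},"required":["travel","turn"]}

```bash
mkdir -p pics; cat > h.py <<'E'
import numpy as np, cv2
from station import bot
def cam(n):
    c=bot.camera_params(n); f=200/np.tan(np.radians(c["fovy"])/2); return f,c["cx"],c["cy"],np.array(c["extrinsics"])
def ray(n,u,v,z):
    f,cx,cy,E=cam(n); R,t=E[:3,:3],E[:3,3]; o=-R.T@t; d=R.T@np.array([(u-cx)/f,(v-cy)/f,1]); return o+d*(z-o[2])/d[2]
def proj(n,p):
    f,cx,cy,E=cam(n); q=E[:3,:3]@np.array(p)+E[:3,3]; return q[0]/q[2]*f+cx,q[1]/q[2]*f+cy
E
python3 - <<'E'
from h import *
for n in("top","scene"): cv2.imwrite(f"pics/{n}0.png",bot.grab_frame(n)); print(bot.camera_params(n))
print(bot.sense())
E
```

```text
{'fovy': 49.12310213085547, 'cx': 321.6611685618063, 'cy': 200.176011370418, 'extrinsics': array([[ 2.81502985e-02, -9.99593296e-01,  4.56107616e-03,
        -2.91659184e-02],
       [-9.91421346e-01, -2.85022059e-02, -1.27559162e-01,
         6.44539435e-01],
       [ 1.27637284e-01, -9.31119768e-04, -9.91820476e-01,
         1.30335901e+00],
       [ 0.00000000e+00,  0.00000000e+00,  0.00000000e+00,
         1.00000000e+00]])}
{'fovy': 42.45664908236434, 'cx': 316.86942008097503, 'cy': 201.40376212177688, 'extrinsics': array([[-0.21758314,  0.97590754,  0.01618792,  0.13433815],
       [ 0.77665703,  0.18315676, -0.60270844, -0.41323543],
       [-0.59115264, -0.11856674, -0.79779727,  1.95833598],
       [ 0.        ,  0.        ,  0.        ,  1.        ]])}
{'t': 0.1, 'joint_pos': array([ 1.14634185e+00,  9.17913092e-02,  1.23176021e+00, -2.24245900e-05,
        1.81979995e+00, -5.66861445e-02]), 'dq': array([-0.00186464, -0.00306441, -0.00131081, -0.00022606, -0.00013802,
       -0.00094302]), 'effort': array([ 1.86549973e-03, -4.60220182e+01, -4.19217539e+01, -4.32647676e-05,
        1.06677451e-02, -3.72119837e-05]), 'ee_pos': array([0.2155965 , 0.55960148, 0.20016232]), 'orientation': array([ 1.82852264e-01,  9.83140008e-01, -8.56674127e-04, -1.98969173e-04]), 'wrist_force': array([-0.13541421, -0.09356937,  0.35860562]), 'ft_torque': array([ 0.03174964, -0.036131  ,  0.0050489 ]), 'grip_force': 0.0, 'finger_gap': 0.9961184403447882}
```

View pics/top0.png

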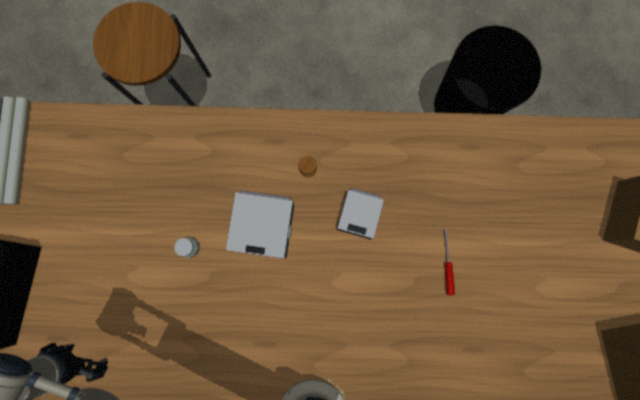

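View pics/scene0.png

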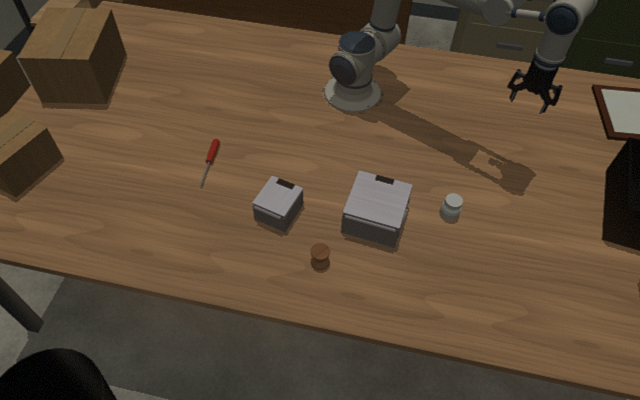

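Top view: the larger box is at about (260,225) with its pad near (255,250). The small box is at (360,214), jar (186,247), spool (308,166), screwdriver (449,262). I'll enlarge the larger box.

```bash
python3 - <<'E'
from h import *
a=cv2.imread("pics/top0.png")[180:270,215:305]; b=cv2.imread("pics/scene0.png")[165:255,335:425]
cv2.imwrite("pics/crop.png",np.hstack([cv2.resize(x,(400,400),interpolation=cv2.INTER_CUBIC) for x in(a,b)]))
E
```

```text
(no output)
```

View pics/crop.png

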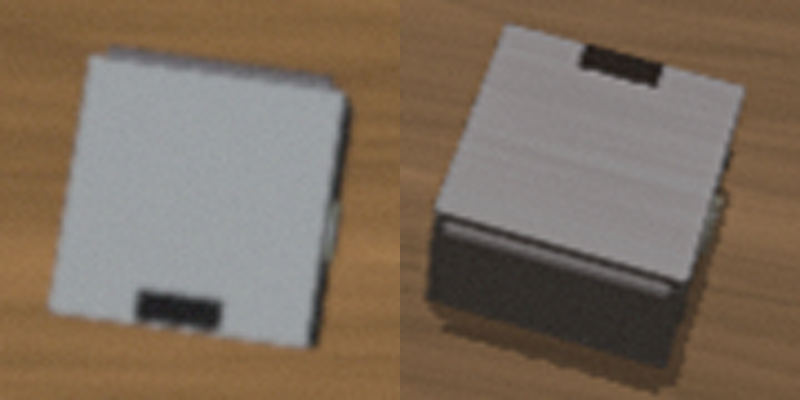

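The crop shows the lid corners (left half) at (90,55), (345,92), (312,347), (50,312), with the pad at (179,310). In the scene half the pad is at (621,65).

```bash
python3 - <<'E'
from h import *
k=90/400
P=[ray("top",215+u*k-.4,180+v*k-.4,z) for u,v,z in[(90,55,.106),(345,92,.106),(312,347,.106),(50,312,.106),(179,310,.110)]]
print(np.round(P,4)); print("scene pad",ray("scene",335+221*k-.4,165+65*k-.4,.11))
P=np.array(P); d=(P[0]+P[1]-P[2]-P[3])/2; print(np.linalg.norm(d),np.arctan2(d[1],d[0])); print("centre",P[:4].mean(0))
c=P[:4].mean(0)[:2];x=d[:2]/np.linalg.norm(d[:2]);print("pad model",c+(-.072)*x, c)
for n,u,v,z in[("jar",186,245,.07),("small",360,214,.086)]: print(n,ray("top",u,v,z))
from scipy.spatial.transform import Rotation as R
print(R.from_quat(bot.sense()["orientation"]).as_matrix().round(3))
E
```

```text
[[0.6537 0.244  0.106 ]
 [0.6339 0.0752 0.106 ]
 [0.4672 0.0905 0.106 ]
 [0.4849 0.2609 0.106 ]
 [0.4885 0.1769 0.11  ]]
scene pad [0.48867888 0.17896421 0.11      ]
0.16855267673171265 -0.09539018958109087
centre [0.55992438 0.16765317 0.106     ]
pad model [0.48825171 0.17451086] [0.55992438 0.16765317]
jar [0.49598917 0.38730809 0.07      ]
small [ 0.60139459 -0.12534341  0.086     ]
[[-0.933  0.36  -0.001]
 [ 0.36   0.933 -0.002]
 [ 0.    -0.002 -1.   ]]
```

{"api": "step_arm", "payload": {
  "travel": [
    [3,-4.2,0],
    [3,-4.2,0],
    [3,-4.2,0],
    [3,-4.2,0],
    [3,-4.2,0],
    [3,-4.2,0],
    [3,-4.2,0],
    [3,-4.2,0]
  ],
  "turn": [
    [0,0,0.034],
    [0,0,0.034],
    [0,0,0.034],
    [0,0,0.034],
    [0,0,0.034],
    [0,0,0.034],
    [0,0,0.034],
    [0,0,0.034]
  ],
  "jaw": 0
}}

```text
t: 1.1
ee_pos: [0.4563, 0.2223, 0.2008]
orientation: [0.047, 0.999, -0.0, -0.0]
wrist_force: [0.3, 0.8, 0.1]
finger_gap: 0.001
grip_force: 0.0
```

{"api": "step_arm", "payload": {
  "travel": [
    [2,-2.6,-1.5],
    [1.2,-2,-2],
    [0,0,-2],
    [0,0,0],
    [0,0,0]
  ],
  "turn": [
    [0,0,0],
    [0,0,0],
    [0,0,0],
    [0,0,0],
    [0,0,0]
  ]
}}

```text
t: 1.72
ee_pos: [0.4875, 0.1788, 0.1468]
orientation: [0.047, 0.999, 0.0, 0.0]
wrist_force: [-0.8, -0.3, -0.1]
finger_gap: 0.002
grip_force: 0.0
```

{"api": "step_arm", "payload": {
  "travel": [
    [0,0,-1.5],
    [0,0,-1.0],
    [0,0,-0.6],
    [0,0,0],
    [0,0,0]
  ],
  "turn": [
    [0,0,0],
    [0,0,0],
    [0,0,0],
    [0,0,0],
    [0,0,0]
  ]
}}

```text
t: 2.35
ee_pos: [0.4879, 0.1779, 0.1155]
orientation: [0.048, 0.999, 0.0, 0.0]
wrist_force: [0.4, 0.2, 0.2]
finger_gap: -0.0
grip_force: 0.0
```

```bash
python3 - <<'E'
from h import *
a=bot.grab_frame("top")[180:270,215:305]; b=bot.grab_frame("scene")[135:225,335:425]
cv2.imwrite("pics/crop2.png",np.hstack([cv2.resize(x,(400,400),interpolation=cv2.INTER_CUBIC) for x in(a,b)]))
E
```

```text
(no output)
```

View pics/crop2.png

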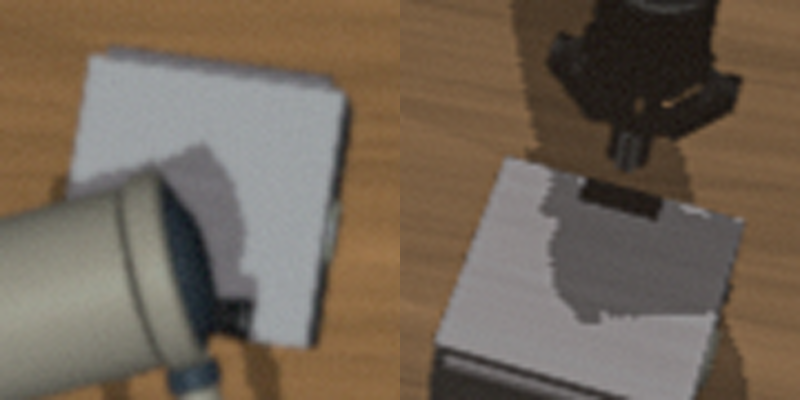

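The fingertip bottom is at about (628,172) in the scene half and the pad centre at (621,198), so the tip looks short of the pad. I'll check this against the projection.

```bash
python3 - <<'E'
from h import *
p=bot.sense()["ee_pos"];k=400/90
f=lambda q:((np.array(proj("scene",q))-[335,135])*k+[400,0]).round()
print(p,f(p),f([.4885,.178,.11]),f([.4885,.178,.1155+.02]))
E
```

```text
[0.48801067 0.17791446 0.11567673] [619. 190.] [618. 196.] [622. 172.]
```

```bash
python3 - <<'E'
from h import *
b=bot.grab_frame("scene")[155:190,360:410]
b=cv2.resize(b,(800,560),interpolation=cv2.INTER_CUBIC)
cv2.imwrite("pics/crop3.png",cv2.convertScaleAbs(b,alpha=2.2,beta=10)); print((np.array(proj("scene",bot.sense()["ee_pos"]))-[360,155])*16)
E
```

```text
[387.78020637 364.75606457]
```

View pics/crop3.png

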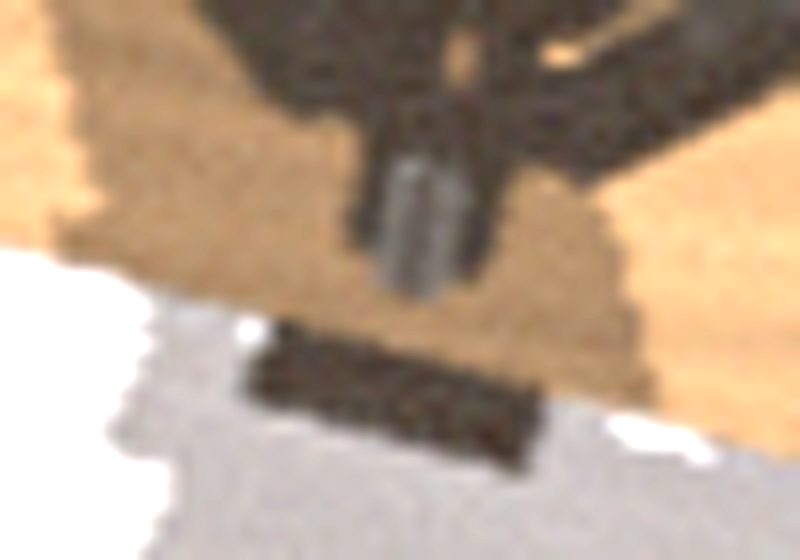

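The fingertip bottom is at (415,295), the expected TCP at (388,365), and the pad centre at (395,395). The tip therefore sits about 14 mm too high or too far towards the robot. I'll use the top view to tell which.

```bash
python3 - <<'E'
from h import *
a=bot.grab_frame("top")[230:265,240:290]
cv2.imwrite("pics/crop4.png",cv2.convertScaleAbs(cv2.resize(a,(800,560),interpolation=cv2.INTER_CUBIC),alpha=2.2,beta=20))
from scipy.spatial.transform import Rotation as R
s=bot.sense();M=R.from_quat(s["orientation"]).as_matrix()
for b in(0,.019,.04,.07):
  for l in(-.03,0,.03): print(b,l,((np.array(proj("top",s["ee_pos"]+M@[0,l,-b]))-[240,230])*16).round(), ((np.array(proj("scene",s["ee_pos"]+M@[0,l,-b]))-[360,155])*16).round())
E
```

```text
0 -0.03 [394. 333.] [234. 326.]
0 0 [228. 312.] [388. 365.]
0 0.03 [ 61. 291.] [543. 404.]
0.019 -0.03 [381. 331.] [244. 260.]
0.019 0 [212. 310.] [400. 300.]
0.019 0.03 [ 43. 289.] [557. 340.]
0.04 -0.03 [365. 330.] [256. 187.]
0.04 0 [193. 308.] [414. 227.]
0.04 0.03 [ 22. 287.] [572. 267.]
0.07 -0.03 [342. 328.] [274.  79.]
0.07 0 [166. 305.] [434. 119.]
0.07 0.03 [-10. 283.] [595. 159.]
```

View pics/crop4.png

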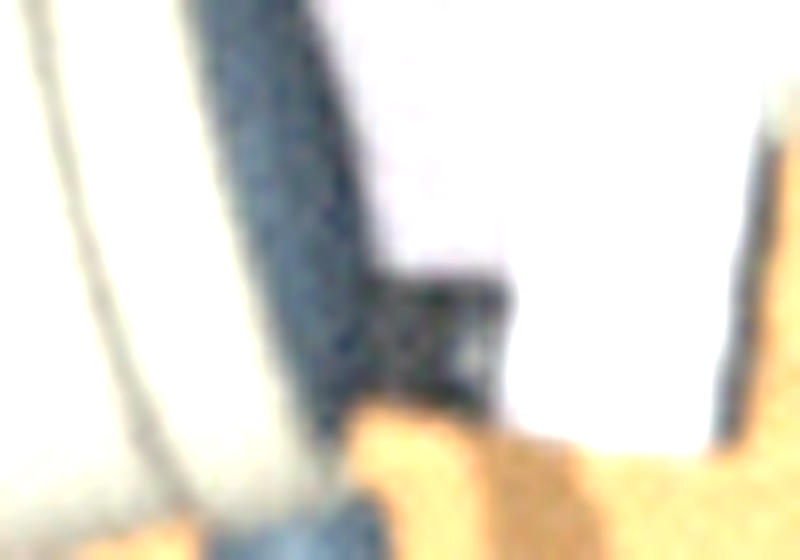

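In plan the gripper is aligned: knuckle row ~340, expected 339. So only the height is uncertain, and I'll feel for contact gently.

{"api": "step_arm", "payload": {
  "travel": [
    [0,0,-0.2],
    [0,0,-0.2],
    [0,0,-0.2],
    [0,0,-0.1],
    [0,0,0]
  ],
  "turn": [
    [0,0,0],
    [0,0,0],
    [0,0,0],
    [0,0,0],
    [0,0,0]
  ]
}}

```text
t: 3.18
ee_pos: [0.4877, 0.1779, 0.1081]
orientation: [0.048, 0.999, -0.0, -0.0]
wrist_force: [-0.7, 0.1, -0.5]
finger_gap: 0.0
grip_force: 0.0
```

{"api": "step_arm", "payload": {
  "travel": [
    [0,0,-0.2],
    [0,0,-0.1],
    [0,0,0]
  ],
  "turn": [
    [0,0,0],
    [0,0,0],
    [0,0,0]
  ]
}}

```text
t: 3.55
ee_pos: [0.4877, 0.1779, 0.105]
orientation: [0.048, 0.999, -0.0, -0.0]
wrist_force: [-0.8, 0.0, -0.3]
finger_gap: 0.002
grip_force: 0.0
```

{"api": "step_arm", "payload": {
  "travel": [
    [0,0,-0.2],
    [0,0,-0.2],
    [0,0,-0.1],
    [0,0,0]
  ],
  "turn": [
    [0,0,0],
    [0,0,0],
    [0,0,0],
    [0,0,0]
  ]
}}

```text
t: 4.05
ee_pos: [0.4877, 0.1779, 0.1]
orientation: [0.048, 0.999, -0.0, -0.0]
wrist_force: [-0.8, -0.3, 0.4]
finger_gap: -0.003
grip_force: 0.0
```

{"api": "step_arm", "payload": {
  "travel": [
    [0,0,-0.2],
    [0,0,-0.2],
    [0,0,0]
  ],
  "turn": [
    [0,0,0],
    [0,0,0],
    [0,0,0]
  ]
}}

```text
t: 4.42
ee_pos: [0.4876, 0.1778, 0.0959]
orientation: [0.048, 0.999, -0.0, -0.0]
wrist_force: [-0.1, -0.4, -0.4]
finger_gap: 0.001
grip_force: 0.0
```

```bash
python3 - <<'E'
from h import *
b=bot.grab_frame("scene")[155:190,360:410]
b=cv2.resize(b,(800,560),interpolation=cv2.INTER_CUBIC)
cv2.imwrite("pics/crop5.png",cv2.convertScaleAbs(b,alpha=2.2,beta=10)); print((np.array(proj("scene",bot.sense()["ee_pos"]))-[360,155])*16)
E
```

```text
[375.421181   429.24266814]
```

View pics/crop5.png

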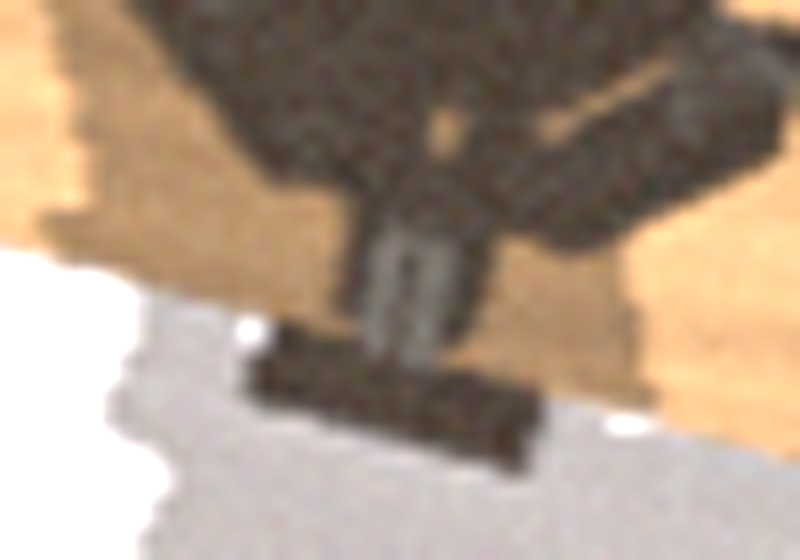

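The fingertip bottom is now at about (400,365), over the far edge of the pad. The real tip looks about 19 mm above the reported TCP, so I'll keep feeling downwards.

{"api": "step_arm", "payload": {
  "travel": [
    [0,0,-0.2],
    [0,0,-0.2],
    [0,0,0]
  ],
  "turn": [
    [0,0,0],
    [0,0,0],
    [0,0,0]
  ]
}}

```text
t: 4.85
ee_pos: [0.4876, 0.1778, 0.0918]
orientation: [0.048, 0.999, -0.0, -0.0]
wrist_force: [-0.4, 0.4, -0.2]
finger_gap: 0.002
grip_force: 0.0
```

{"api": "step_arm", "payload": {
  "travel": [
    [0,0,-0.2],
    [0,0,-0.1],
    [0,0,0]
  ],
  "turn": [
    [0,0,0],
    [0,0,0],
    [0,0,0]
  ]
}}

```text
t: 5.22
ee_pos: [0.4877, 0.1779, 0.089]
orientation: [0.048, 0.999, -0.0, -0.0]
wrist_force: [0.1, 0.7, 0.7]
finger_gap: -0.001
grip_force: 0.0
```

{"api": "step_arm", "payload": {
  "travel": [
    [0,0,-0.2],
    [0,0,0],
    [0,0,0]
  ],
  "turn": [
    [0,0,0],
    [0,0,0],
    [0,0,0]
  ]
}}

```text
t: 5.6
ee_pos: [0.4877, 0.1779, 0.0872]
orientation: [0.048, 0.999, -0.0, 0.0]
wrist_force: [0.1, 0.3, -0.8]
finger_gap: 0.003
grip_force: 0.0
```

```bash
python3 - <<'E'
from h import *
b=bot.grab_frame("scene")[155:190,360:410]
b=cv2.resize(b,(800,560),interpolation=cv2.INTER_CUBIC)
cv2.imwrite("pics/crop6.png",cv2.convertScaleAbs(b,alpha=2.2,beta=10)); print(bot.sense()["wrist_force"],bot.sense()["ft_torque"])
E
```

```text
[ 1.1084947   0.37530907 -0.43204733] [-0.03997602  0.00771844 -0.0069015 ]
```

View pics/crop6.png

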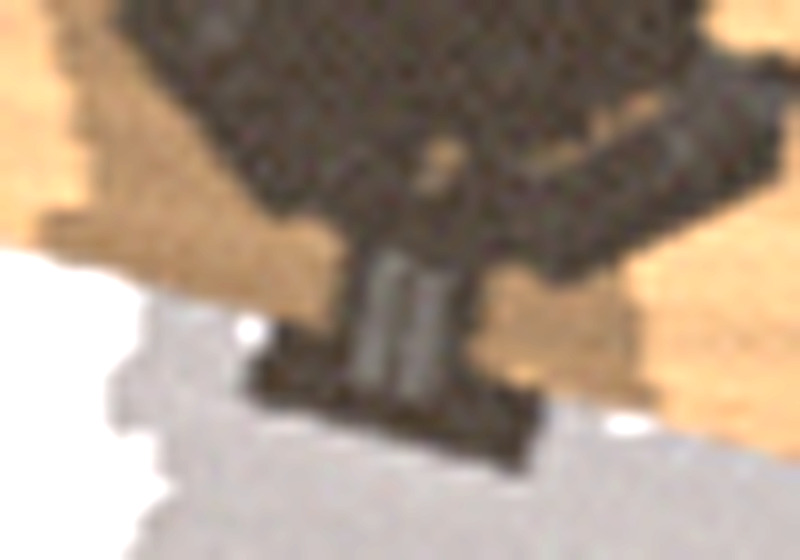

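The fingertips are now at about (400,395), over the middle of the pad and nearly touching. No force yet.

{"api": "step_arm", "payload": {
  "travel": [
    [0,0,-0.2],
    [0,0,0],
    [0,0,0]
  ],
  "turn": [
    [0,0,0],
    [0,0,0],
    [0,0,0]
  ]
}}

```text
t: 6.02
ee_pos: [0.4877, 0.1779, 0.0851]
orientation: [0.048, 0.999, -0.0, -0.0]
wrist_force: [0.4, -0.1, 0.1]
finger_gap: -0.001
grip_force: 0.0
```

{"api": "step_arm", "payload": {
  "travel": [
    [0,0,-0.2],
    [0,0,0],
    [0,0,0]
  ],
  "turn": [
    [0,0,0],
    [0,0,0],
    [0,0,0]
  ]
}}

```text
t: 6.4
ee_pos: [0.4877, 0.1779, 0.0832]
orientation: [0.048, 0.999, -0.0, -0.0]
wrist_force: [0.5, 0.6, -0.5]
finger_gap: -0.0
grip_force: 0.0
```

{"api": "step_arm", "payload": {
  "travel": [
    [0,0,-0.2],
    [0,0,0],
    [0,0,0]
  ],
  "turn": [
    [0,0,0],
    [0,0,0],
    [0,0,0]
  ]
}}

```text
t: 6.78
ee_pos: [0.4877, 0.1779, 0.0811]
orientation: [0.048, 0.999, -0.0, -0.0]
wrist_force: [0.4, -1.2, 0.5]
finger_gap: 0.001
grip_force: 0.0
```

{"api": "step_arm", "payload": {
  "travel": [
    [0,0,-0.2],
    [0,0,0],
    [0,0,0]
  ],
  "turn": [
    [0,0,0],
    [0,0,0],
    [0,0,0]
  ]
}}

```text
t: 7.15
ee_pos: [0.4879, 0.178, 0.0795]
orientation: [0.048, 0.999, 0.0, 0.0]
wrist_force: [-0.6, 0.2, 1.3]
finger_gap: 0.005
grip_force: 1.1
```

{"api": "step_arm", "payload": {
  "travel": [
    [0,0,-0.2],
    [0,0,0],
    [0,0,0]
  ],
  "turn": [
    [0,0,0],
    [0,0,0],
    [0,0,0]
  ]
}}

```text
t: 7.52
ee_pos: [0.4878, 0.1779, 0.0773]
orientation: [0.048, 0.999, 0.0, 0.0]
wrist_force: [-1.0, -0.6, 4.3]
finger_gap: -0.001
grip_force: 2.0
```

{"api": "step_arm", "payload": {
  "travel": [
    [0,0,-0.15],
    [0,0,0],
    [0,0,0]
  ],
  "turn": [
    [0,0,0],
    [0,0,0],
    [0,0,0]
  ]
}}

```text
t: 7.9
ee_pos: [0.4877, 0.178, 0.0756]
orientation: [0.048, 0.999, 0.0, -0.0]
wrist_force: [-1.9, 0.6, 3.6]
finger_gap: 0.002
grip_force: 1.9
```

{"api": "step_arm", "payload": {
  "travel": [
    [0,0,-0.1],
    [0,0,0],
    [0,0,0]
  ],
  "turn": [
    [0,0,0],
    [0,0,0],
    [0,0,0]
  ]
}}

```text
t: 8.28
ee_pos: [0.4877, 0.1779, 0.0746]
orientation: [0.048, 0.999, 0.0, -0.0]
wrist_force: [-1.9, 0.4, 4.3]
finger_gap: -0.003
grip_force: 1.9
```

{"api": "step_arm", "payload": {
  "travel": [
    [0,0,-0.1],
    [0,0,0],
    [0,0,0]
  ],
  "turn": [
    [0,0,0],
    [0,0,0],
    [0,0,0]
  ]
}}

```text
t: 8.65
ee_pos: [0.4876, 0.1779, 0.0736]
orientation: [0.048, 0.999, -0.0, -0.0]
wrist_force: [-2.0, 0.5, 3.3]
finger_gap: 0.003
grip_force: 1.9
```

{"api": "step_arm", "payload": {
  "travel": [
    [0,0,-0.1],
    [0,0,0],
    [0,0,0]
  ],
  "turn": [
    [0,0,0],
    [0,0,0],
    [0,0,0]
  ]
}}

```text
t: 9.02
ee_pos: [0.4876, 0.1779, 0.0726]
orientation: [0.048, 0.999, 0.0, -0.0]
wrist_force: [-2.4, 0.6, 3.7]
finger_gap: -0.003
grip_force: 2.0
```

The force has stopped rising and has a sideways part, so I'll look.

```bash
python3 - <<'E'
from h import *
b=bot.grab_frame("scene")[155:190,360:410]; a=bot.grab_frame("top")[230:265,240:290]
b=cv2.resize(b,(800,560),interpolation=cv2.INTER_CUBIC)
cv2.imwrite("pics/crop7.png",cv2.convertScaleAbs(b,alpha=2.2,beta=10))
E
```

```text
(no output)
```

View pics/crop7.png

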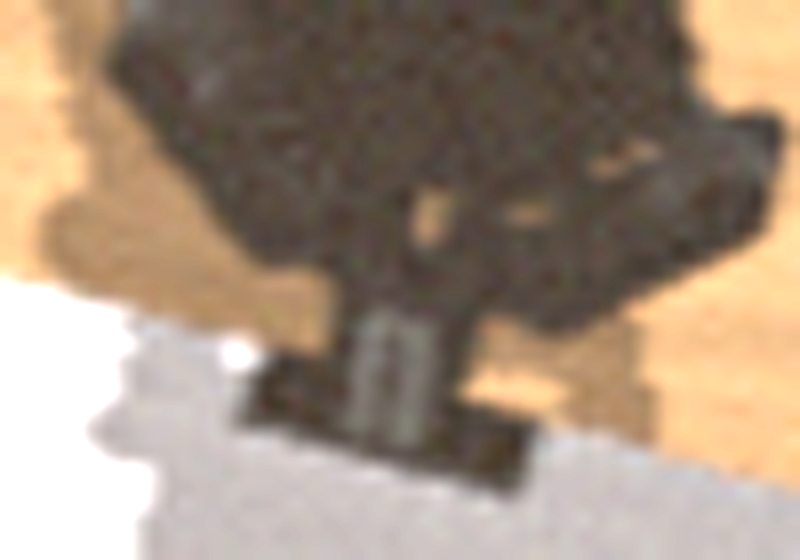

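The pad has dropped about 6–7 mm with the fingertips on its middle. That fits the catch having let go, so I'll back away up and towards the robot.

{"api": "step_arm", "payload": {
  "travel": [
    [-1.5,0,4],
    [-4,0,4],
    [-4,0,3],
    [-3,0,2],
    [0,0,0],
    [0,0,0],
    [0,0,0],
    [0,0,0]
  ],
  "turn": [
    [0,0,0],
    [0,0,0],
    [0,0,0],
    [0,0,0],
    [0,0,0],
    [0,0,0],
    [0,0,0],
    [0,0,0]
  ]
}}

```text
t: 10.12
ee_pos: [0.363, 0.1777, 0.2015]
orientation: [0.048, 0.999, -0.001, -0.001]
wrist_force: [0.1, 0.0, 0.0]
finger_gap: -0.002
grip_force: 0.0
```

{"api": "step_arm", "payload": {
  "travel": [
    [0,0,0],
    [0,0,0],
    [0,0,0],
    [0,0,0],
    [0,0,0],
    [0,0,0],
    [0,0,0],
    [0,0,0]
  ],
  "turn": [
    [0,0,0],
    [0,0,0],
    [0,0,0],
    [0,0,0],
    [0,0,0],
    [0,0,0],
    [0,0,0],
    [0,0,0]
  ]
}}

```text
t: 11.12
ee_pos: [0.3627, 0.1779, 0.2027]
orientation: [0.048, 0.999, 0.0, 0.0]
wrist_force: [0.2, -0.4, 0.4]
finger_gap: -0.0
grip_force: 0.0
```

{"api": "step_arm", "payload": {
  "travel": [
    [0,0,0],
    [0,0,0],
    [0,0,0],
    [0,0,0],
    [0,0,0],
    [0,0,0]
  ],
  "turn": [
    [0,0,0],
    [0,0,0],
    [0,0,0],
    [0,0,0],
    [0,0,0],
    [0,0,0]
  ]
}}

```text
t: 11.88
ee_pos: [0.3628, 0.1779, 0.2027]
orientation: [0.048, 0.999, -0.0, 0.0]
wrist_force: [0.7, 0.0, -0.4]
finger_gap: -0.0
grip_force: 0.0
```

```bash
python3 - <<'E'
from h import *
a=bot.grab_frame("top"); b=bot.grab_frame("scene")
cv2.imwrite("pics/t8.png",a);cv2.imwrite("pics/s8.png",b)
cv2.imwrite("pics/crop8.png",cv2.convertScaleAbs(np.hstack([cv2.resize(x,(400,400),interpolation=cv2.INTER_CUBIC) for x in(a[175:265,215:305],b[150:240,330:420])]),alpha=1.5,beta=10))
E
```

```text
(no output)
```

View pics/crop8.png

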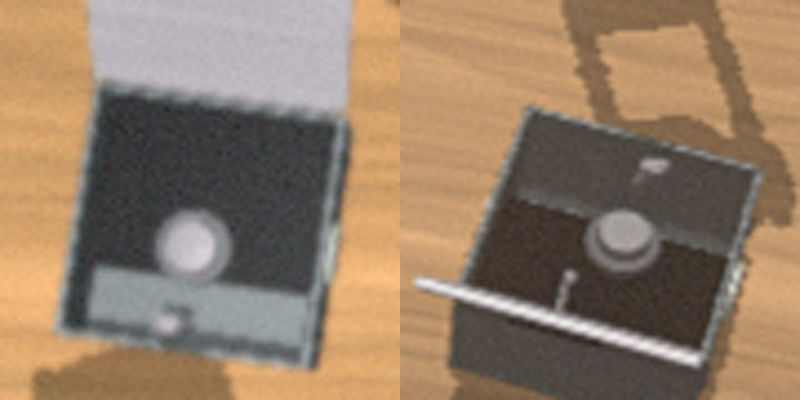

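The lid is wide open. The button top is at (190,245) in the top half and (624,232) in the scene half.

```bash
python3 - <<'E'
from h import *
k=90/400
print(ray("top",215+190*k-.4,175+245*k-.4,.072),ray("scene",330+224*k-.4,150+232*k-.4,.072))
E
```

```text
[0.54708866 0.1779188  0.072     ] [0.54734359 0.17869811 0.072     ]
```

{"api": "step_arm", "payload": {
  "travel": [
    [5,0,0],
    [5,0,0],
    [5,0,-2],
    [3.4,0,-3],
    [0,0,-4],
    [0,0,-3],
    [0,0,-2],
    [0,0,0]
  ],
  "turn": [
    [0,0,0],
    [0,0,0],
    [0,0,0],
    [0,0,0],
    [0,0,0],
    [0,0,0],
    [0,0,0],
    [0,0,0]
  ]
}}

```text
t: 12.98
ee_pos: [0.5458, 0.1777, 0.061]
orientation: [0.048, 0.999, -0.0, -0.001]
wrist_force: [0.6, -0.3, 0.5]
finger_gap: 0.001
grip_force: 0.0
```

{"api": "step_arm", "payload": {
  "travel": [
    [0,0,-0.4],
    [0,0,-0.3],
    [0,0,-0.2],
    [0,0,0],
    [0,0,0]
  ],
  "turn": [
    [0,0,0],
    [0,0,0],
    [0,0,0],
    [0,0,0],
    [0,0,0]
  ]
}}

```text
t: 13.6
ee_pos: [0.5468, 0.1779, 0.0539]
orientation: [0.048, 0.999, 0.0, 0.0]
wrist_force: [-0.6, -0.0, 1.0]
finger_gap: -0.0
grip_force: 0.0
```

{"api": "step_arm", "payload": {
  "travel": [
    [0,0,-0.3],
    [0,0,-0.3],
    [0,0,-0.3],
    [0,0,0],
    [0,0,0]
  ],
  "turn": [
    [0,0,0],
    [0,0,0],
    [0,0,0],
    [0,0,0],
    [0,0,0]
  ]
}}

```text
t: 14.22
ee_pos: [0.5468, 0.1779, 0.0447]
orientation: [0.048, 0.999, -0.0, 0.0]
wrist_force: [0.5, 0.9, -0.1]
finger_gap: -0.001
grip_force: 0.0
```

{"api": "step_arm", "payload": {
  "travel": [
    [0,0,-0.2],
    [0,0,-0.2],
    [0,0,0],
    [0,0,0]
  ],
  "turn": [
    [0,0,0],
    [0,0,0],
    [0,0,0],
    [0,0,0]
  ]
}}

```text
t: 14.72
ee_pos: [0.5469, 0.1779, 0.041]
orientation: [0.048, 0.999, 0.0, 0.0]
wrist_force: [-0.2, 0.7, 2.8]
finger_gap: 0.001
grip_force: 0.9
```

Contact, as predicted. I'll press on in small steps until the stop shows in the force.

{"api": "step_arm", "payload": {
  "travel": [
    [0,0,-0.2],
    [0,0,-0.2],
    [0,0,0],
    [0,0,0]
  ],
  "turn": [
    [0,0,0],
    [0,0,0],
    [0,0,0],
    [0,0,0]
  ]
}}

```text
t: 15.22
ee_pos: [0.5469, 0.1779, 0.0369]
orientation: [0.048, 0.999, 0.0, 0.0]
wrist_force: [-1.0, -0.5, 4.4]
finger_gap: 0.005
grip_force: 1.7
```

{"api": "step_arm", "payload": {
  "travel": [
    [0,0,-0.15],
    [0,0,-0.1],
    [0,0,0],
    [0,0,0]
  ],
  "turn": [
    [0,0,0],
    [0,0,0],
    [0,0,0],
    [0,0,0]
  ]
}}

```text
t: 15.72
ee_pos: [0.5469, 0.1779, 0.0344]
orientation: [0.048, 0.999, 0.0, 0.0]
wrist_force: [0.8, -0.2, 5.0]
finger_gap: 0.001
grip_force: 2.3
```

{"api": "step_arm", "payload": {
  "travel": [
    [0,0,-0.1],
    [0,0,0],
    [0,0,0]
  ],
  "turn": [
    [0,0,0],
    [0,0,0],
    [0,0,0]
  ]
}}

```text
t: 16.1
ee_pos: [0.5469, 0.178, 0.0339]
orientation: [0.048, 0.999, 0.0, 0.0]
wrist_force: [-1.0, -0.5, 7.5]
finger_gap: -0.001
grip_force: 3.7
```

{"api": "step_arm", "payload": {
  "travel": [
    [0,0,-0.1],
    [0,0,0],
    [0,0,0]
  ],
  "turn": [
    [0,0,0],
    [0,0,0],
    [0,0,0]
  ]
}}

```text
t: 16.48
ee_pos: [0.547, 0.178, 0.0338]
orientation: [0.048, 0.999, 0.0, 0.001]
wrist_force: [-3.3, -0.4, 10.9]
finger_gap: 0.001
grip_force: 5.7
```

The TCP no longer moves while the force rises, so the button is at its stop. Retreating.

{"api": "step_arm", "payload": {
  "travel": [
    [0,0,1],
    [0,0,3],
    [0,0,5],
    [0,0,5],
    [-4,0,2],
    [-5,0,0],
    [-5,0,0],
    [0,0,0]
  ],
  "turn": [
    [0,0,0],
    [0,0,0],
    [0,0,0],
    [0,0,0],
    [0,0,0],
    [0,0,0],
    [0,0,0],
    [0,0,0]
  ]
}}

```text
t: 17.48
ee_pos: [0.4041, 0.1779, 0.1919]
orientation: [0.047, 0.999, 0.0, -0.0]
wrist_force: [-0.7, 0.3, 0.1]
finger_gap: -0.002
grip_force: 0.0
```

{"api": "step_arm", "payload": {
  "travel": [
    [0,0,0],
    [0,0,0],
    [0,0,0],
    [0,0,0]
  ],
  "turn": [
    [0,0,0],
    [0,0,0],
    [0,0,0],
    [0,0,0]
  ]
}}

```text
t: 17.98
ee_pos: [0.4071, 0.1778, 0.1919]
orientation: [0.048, 0.999, -0.0, -0.0]
wrist_force: [-0.3, 0.6, -0.3]
finger_gap: -0.004
grip_force: 0.0
```

```bash
python3 - <<'E'
from h import *
for n,f,(r,c) in(("top","t8",(slice(175,265),slice(215,305))),("scene","s8",(slice(150,240),slice(330,420)))):
    d=cv2.absdiff(bot.grab_frame(n),cv2.imread(f"pics/{f}.png"))[r,c]; print(n,d.mean(),(d.max(2)>40).sum())
print(bot.sense()["ee_pos"],bot.sense()["wrist_force"]); print(bot.sign_off())
E
```

```text
top 4.889506172839506 210
scene 4.995308641975309 355
[0.40694486 0.17783244 0.19196954] [ 0.49575427 -0.01094001 -0.13872039]
the job is handed in; nothing more can be done
None
```

The job is handed in at about 18 s: the larger lid sprang open, the button was pressed to its stop and released, and the arm backed clear without going near the small box, spool, jar or screwdriver; I didn't view a final picture, and the verdict wasn't returned.

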